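# Stand the rinsed spotting plate in the rack

## Task

Two tall white spotting plates lean on the draining stand: take the square-cornered one and stand it on edge, upright, in the only empty slot of the wire rack, the one with the black rubber strip on its floor. Lower it until its bottom edge rests on the strip before you let go, roughly centred on the strip, and leave the arched plate leaning where it is.

Things in the scene. Friction and masses are not known exactly. Their poses are not given: they have to be found in the camera images.
- square_plate: White plastic plate to move, 8 mm thick (x), 110 wide (y), 150 high (z), square corners, 0.14 kg. Origin: middle of bottom edge. Starts leaning on the grey stand, left or right place: z axis 20 deg from vertical, top away from the robot; foot behind a 10 mm lip, far face on a 10 mm bar 85 mm up the plate; top 60 mm free on both faces. Draw it out along its z.
- arched_plate: The other plate on the stand, left leaning where it is: same white plastic, 8 mm thick (x), 110 mm wide (y), 150 mm high (z), but its top is a half circle. Origin: middle of its bottom edge; same 20 deg lean. The places are 132 mm apart centre to centre, leaving 22 mm between the plates.
- rack: Fixed rack of steel wire on a grey base; origin centre of underside, base 200 (x) x 130 (y) x 10 mm. Slots along y at x = -50, 0, 50 mm; dividers 78 mm high, wires at y = -35, 35. Slots 16 mm wide up to 55 mm over the table, flaring to 44 at 75 mm. Two hold small white plates 100 mm wide, tops 95 mm over the table; any one is empty. Rack and stand may swap sides.
- strip: Black rubber strip fixed on the floor of the empty slot, 12 mm (x) by 110 mm (y) by 3 mm thick. Origin: centre of its upper face, 13 mm above the table, where the middle of the plate's bottom edge should end. x across the slot, y along it, z up. The plate's width goes along the strip's y, either face forward.
Not all that is in view belongs to the job. Leave any red look-alike of the arched_plate alone.

How it is judged:
By the outcome, as a careful person would: the job done as asked, in the order asked, and still so for the second after the job is handed in, with the robot touching nothing.
It also fails if it takes over 43 s, if anything falls off the work surface, if the arm or the gripper's body presses on something with over 40 N, if the wrist force passes 120 N, or if a joint passes its speed limit or range.

## Robot

A 6-joint arm with a two-finger parallel gripper is mounted at the origin on the work surface. World frame = base frame: x ahead of the robot, y to its left, z up, the work surface at z = 0. Lengths are in m, angles in rad, forces in N, time in s.
With the tool pointing down it reaches from about 0.375 to 0.9 m from the base axis. Payload 3.1 kg.
Tool frame: the origin (TCP) lies at the very end of the fingers, on their centre line; the grasp point (between the pads) lies 19 mm behind it (manip.grasp_offset is the distance from the TCP to the grasp point, in m); x points along the fingers, z is the direction in which the jaws open and shut, and the axes are right-handed (so a half turn about x gives the same grasp; the last joint's range is limited). The gripper opens to 85 mm and grips with 20 to 120 N. Pads are 22 mm wide; open, the fingers measure 114 mm over their backs; the gripper's body (76 mm by 85 mm) begins 54 mm behind the grasp point. The pads swing forward as they close: fully open they stand 13 mm farther back than shut.
Start: joints at [-1.353, 0.527, 1.433, -0, 1.181, -0.178], TCP at [0.242, -0.576, 0.231] pointing down, gripper open.
Joint ranges: [-3.08, 3.08], [-0.75, 2.2], [0.22, 2.44], [-1.43, 4.57], [0, 2.65], [-2.85, 2.85]. Speed limits (rad/s): [2.79, 2.79, 3.14, 3.14, 3.14, 3.14].

## Interface

Orientations are given as a unit quaternion [x, y, z, w].
In Python, from station import manip gives the robot as it stands.
- The arm moves only by the tool send_rows, never from a script. Its argument "steps" is a list that holds one entry, the list of rows, each a list of 5 numbers: the closure, from 0 (fully open) to 1 (shut), then the shift along the world's x, y, z in m, then the turn about the world's z in rad. A call has 1 to 8 rows; each row is the pose to reach, as a shift and turn from the pose commanded when the call began; what a row does not reach only later rows make up. A row lasts 1/8 s, in which the tool goes at most 62.5 mm and 10.7 degrees, less where a joint would pass 70% of its speed; a pose out of reach is approached as far as the arm can. A call with a gripper value outside its range is refused whole. The fingers move at their own pace and stop on an object; "grip_force" is the grip in N (left out, the last holds). Time passes only in rows, so rows that repeat a pose let the fingers close. It gives the time, the measured TCP pose, the force and the opening at its end, in the units of the state.
- manip.sense(): the state, without advancing time (a new reading comes with each control period).
- manip.snapshot(name): name is "side" or "top"; returns the picture (420x560x3 uint8, red, green, blue); there is no depth.
- manip.camera_params(name): a dict with "fx", "fy", "cx", "cy" (pixels), "D" ([k1, k2, p1, p2, k3] as OpenCV has them; the pictures are not rectified), "T" (4x4, takes a point from camera to world coordinates). Camera axes: x right, y down, z forward; pixel columns grow to the right and rows downward; lengths in m; the calibration is good to about 2 mm. A picture is of the moment at which its call begins. camera_params takes no time and is no camera call.
- manip.sign_off(): hands the job in, once; it reports no verdict.
The state is a dict: "t": time; "q": joint angles; "qd": joint speeds; "tau": joint torques, N m; "tcp_pos": TCP position; "tool_rot": TCP orientation; "force": force on the tool from outside, world axes, zero at the start; "ft_torque": the same for the moment, N m; "finger_gap": opening from 0.0 (shut) to 1.0 (fully open).
Only numpy, scipy, OpenCV 4.12 (cv2) and the standard library are available. Lean on these libraries where they do the work, as an engineer would, in place of code of your own. Each camera call takes 0.05 s, during which the arm holds its last target.

## Working session

There is one attempt and no reset: what is moved stays moved. The work goes in short steps, Python scripts to look and compute and a tool call to move; the robot and the scene stay as the last step left them, time stands still between calls to the robot, and variables do not carry over. Pictures are saved under pics/ and viewed, and the job is handed in when it is done.

Besides the shell and the picture viewer there is one more tool, called after "Request:" as name([rows], argument=value, ...), one row to a line, values as JSON. send_rows: Moves the arm, as the interface text tells. Its arguments: {"type":"object","properties":{"steps":{"type":"array","items":{"type":"array","items":{"type":"array","items":{"type":"number"}}}},"grip_force":{"type":"number"}},"required":["steps"]}

```bash
ls; mkdir -p pics; python3 - <<'E'
from station import manip
import cv2,json
for n in("side","top"):
    im=manip.snapshot(n); cv2.imwrite(f"pics/{n}0.png",im[:,:,::-1]); p=manip.camera_params(n); print(n,p)
s=manip.sense(); print(s)
E
```

```text
pics
side {'fx': 445.62828532760284, 'fy': 445.62828532760284, 'cx': 284.0724404680582, 'cy': 206.7947761871538, 'D': array([-0.04118784,  0.        ,  0.        ,  0.        ,  0.        ]), 'T': array([[ 0.82949507, -0.28579584,  0.47985275, -0.12499854],
       [-0.55842397, -0.40896191,  0.72174291, -0.79255397],
       [-0.01002962, -0.86664346, -0.49882714,  0.58154729],
       [ 0.        ,  0.        ,  0.        ,  1.        ]])}
top {'fx': 500.4946688251724, 'fy': 500.4946688251724, 'cx': 277.31911343585676, 'cy': 206.63954423623528, 'D': array([-0.02033952,  0.        ,  0.        ,  0.        ,  0.        ]), 'T': array([[ 0.0274271 , -0.99528387,  0.09304714,  0.31382112],
       [-0.99960965, -0.02681221,  0.0078523 , -0.02018846],
       [-0.00532047, -0.09322618, -0.99563074,  1.1021561 ],
       [ 0.        ,  0.        ,  0.        ,  1.        ]])}
{'t': 0.1, 'q': array([-1.35247584e+00,  5.28402024e-01,  1.43377259e+00, -8.19131465e-07,
        1.18141666e+00, -1.78521602e-01]), 'qd': array([-0.00074148, -0.00230765, -0.00292325, -0.0014689 ,  0.00158313,
        0.0004392 ]), 'tau': array([-1.08522672e-04, -4.43302917e+01, -1.78586823e+01, -1.94298327e-04,
        3.85977561e-03, -7.12187088e-06]), 'tcp_pos': array([ 0.24143927, -0.57578003,  0.23041428]), 'tool_rot': array([ 0.39211786,  0.58925978, -0.39113901,  0.58824041]), 'force': array([ 0.70255315, -0.16977096, -0.4465309 ]), 'ft_torque': array([ 0.00546932, -0.00688862,  0.01633552]), 'finger_gap': 0.9983650990266945}
```

View pics/side0.png

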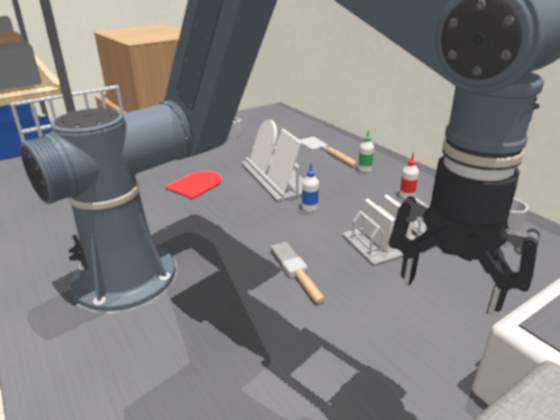

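View pics/top0.png

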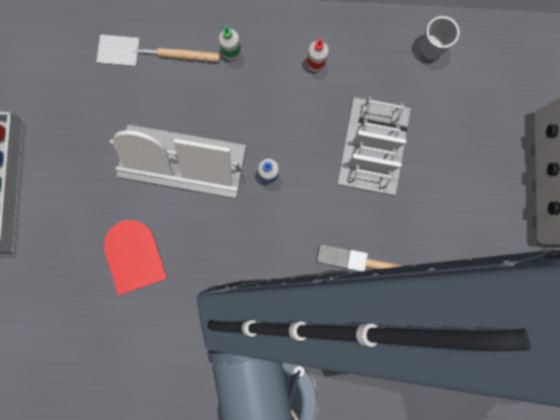

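```bash
python3 - <<'E'
import cv2
t=cv2.imread("pics/top0.png"); s=cv2.imread("pics/side0.png")
cv2.imwrite("pics/c1.png",cv2.resize(t[110:210,100:260],None,fx=5,fy=5,interpolation=2))
cv2.imwrite("pics/c2.png",cv2.resize(t[90:200,330:420],None,fx=5,fy=5,interpolation=2))
cv2.imwrite("pics/c3.png",cv2.resize(s[105:215,230:340],None,fx=5,fy=5,interpolation=2))
cv2.imwrite("pics/c4.png",cv2.resize(s[185:270,330:450],None,fx=6,fy=6,interpolation=2))
E
```

```text
(no output)
```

View pics/c1.png

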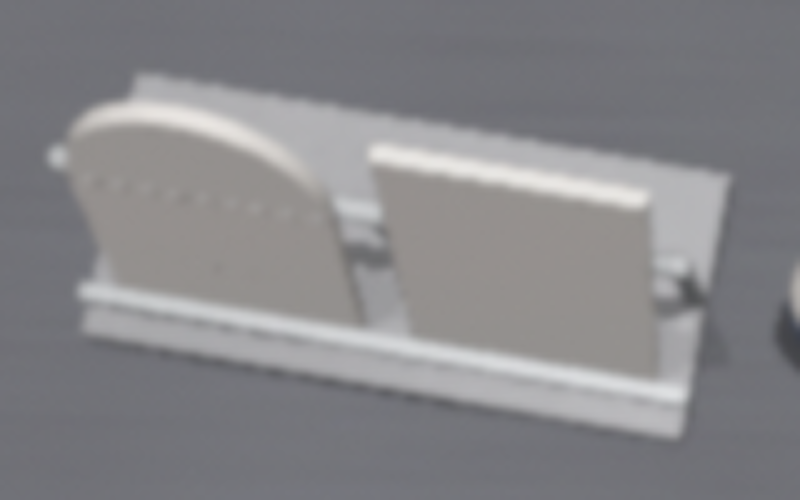

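View pics/c2.png

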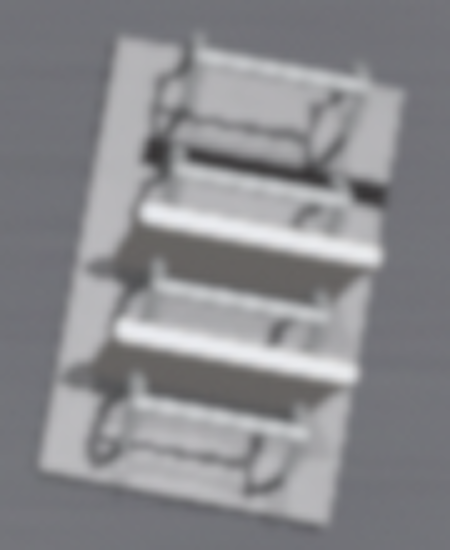

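View pics/c3.png

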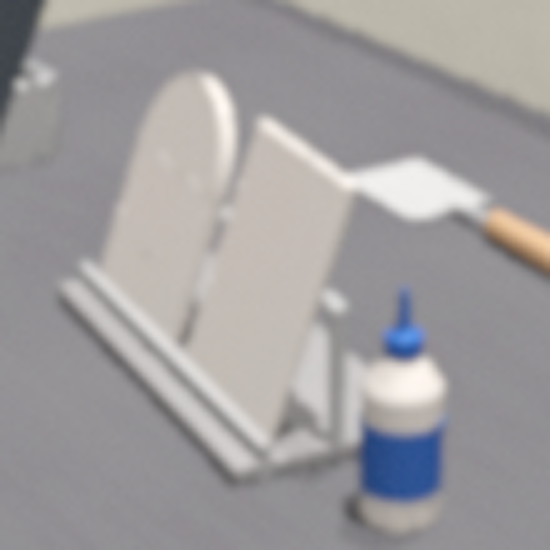

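View pics/c4.png

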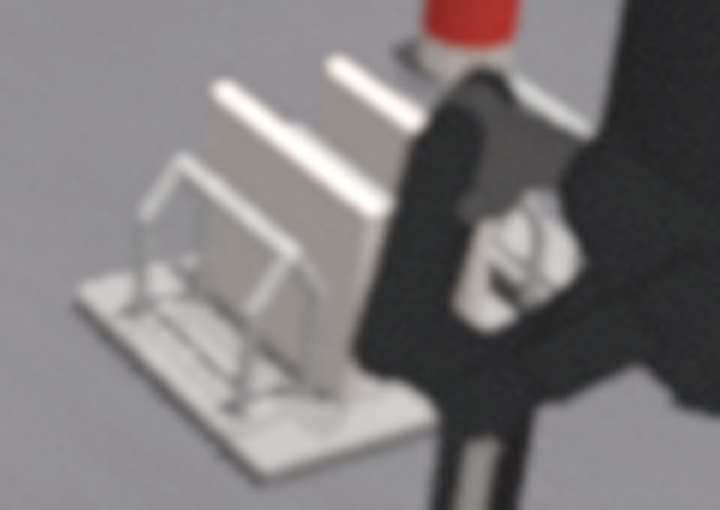

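```bash
cat > h.py <<'E'
import numpy as np,cv2
from station import manip
def P(n):
    p=manip.camera_params(n);return p,np.array([[p['fx'],0,p['cx']],[0,p['fy'],p['cy']],[0,0,1]])
def ray(n,uv):
    p,K=P(n);u=cv2.undistortPoints(np.array([[uv]],float),K,p['D'])[0,0]
    d=p['T'][:3,:3]@np.array([u[0],u[1],1]);return p['T'][:3,3],d/np.linalg.norm(d)
def atz(n,uv,z):
    o,d=ray(n,uv);return o+d*(z-o[2])/d[2]
def tri(a,b):
    o,d=ray('top',a);o2,d2=ray('side',b)
    A=np.stack([d,-d2],1);t=np.linalg.lstsq(A,o2-o,rcond=None)[0]
    p,q=o+d*t[0],o2+d2*t[1];return (p+q)/2,np.linalg.norm(p-q)
def proj(n,X):
    p,K=P(n);T=np.linalg.inv(p['T'])
    return cv2.projectPoints(np.array(X,float).reshape(-1,3),cv2.Rodrigues(T[:3,:3])[0],T[:3,3],K,p['D'])[0][:,0]
def crop(f,o,u,v,w,h,s):
    im=cv2.imread(f)[v:v+h,u:u+w];im=cv2.resize(im,None,fx=s,fy=s,interpolation=4)
    for i in range(0,w,10): cv2.putText(im,str(u+i),(i*s,10),0,.35,(0,255,255));cv2.line(im,(i*s,12),(i*s,20),(0,255,255))
    for i in range(0,h,10): cv2.putText(im,str(v+i),(0,i*s+4),0,.35,(0,255,255));cv2.line(im,(25,i*s),(32,i*s),(0,255,255))
    cv2.imwrite(o,im)
E
python3 - <<'E'
from h import *
crop("pics/top0.png","pics/d1.png",168,130,70,60,10)
crop("pics/side0.png","pics/d2.png",260,120,50,80,7)
crop("pics/top0.png","pics/d3.png",350,95,65,40,12)
R=__import__('scipy.spatial.transform',fromlist=['Rotation']).Rotation.from_quat(manip.sense()['tool_rot']).as_matrix();print(R.round(3))
E
```

```text
[[-0.     0.922  0.387]
 [ 0.002  0.387 -0.922]
 [-1.     0.    -0.002]]
```

View pics/d1.png

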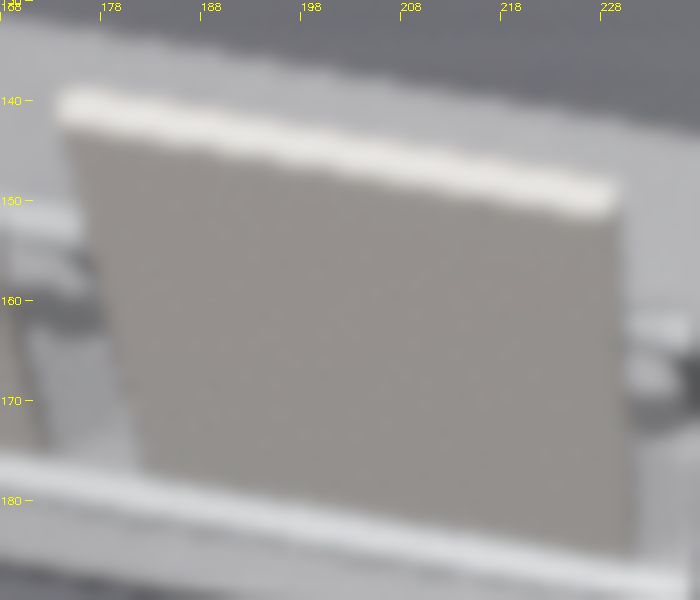

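View pics/d2.png

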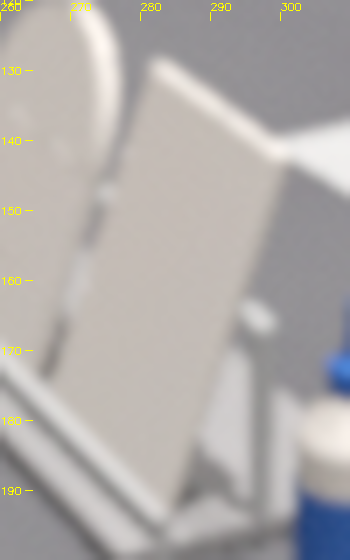

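View pics/d3.png

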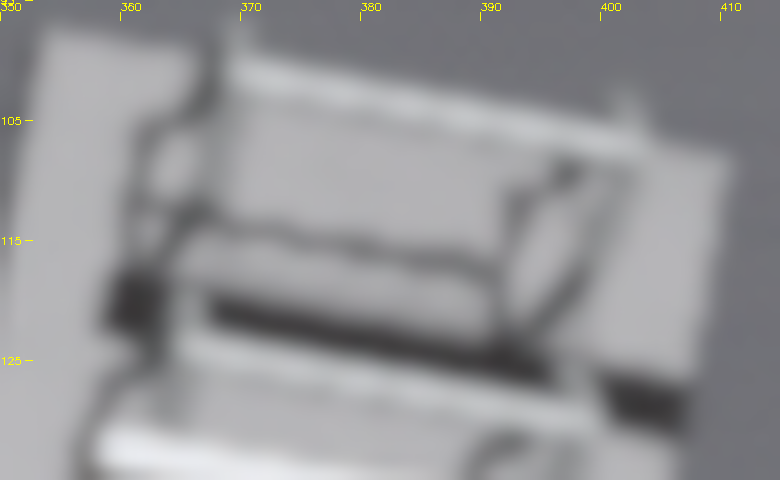

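```bash
python3 - <<'E'
from h import *
for a,b in [((174,139),(283,128)),((229.3,147.7),(300.5,141.5)),((174.2,142.3),(281.3,130)),((228.5,151),(298,143))]: print(tri(a,b))
from scipy.optimize import least_squares
def pts(p):
    x,y,z,yaw,t=p; c,s=np.cos(yaw),np.sin(yaw)
    n=np.array([c,s,0]);w=np.array([-s,c,0]);k=np.array([0,0,1.]);Z=np.cos(t)*k+np.sin(t)*n;X=np.cos(t)*n-np.sin(t)*k
    f=lambda X_,Y_,Z_: np.array([x,y,z])+X_*X+Y_*w+Z_*Z
    return [f(a,b,.15) for a,b in((.004,.055),(.004,-.055),(-.004,.055),(-.004,-.055))],f
ut=np.array([(174,139),(229.3,147.7),(174.2,142.3),(228.5,151)]);us=np.array([(283,128),(300.5,141.5),(281.3,130),(298,143)])
def res(p):
    q=pts(p)[0];return np.r_[(proj('top',q)-ut).ravel(),(proj('side',q)-us).ravel()]
for fixed in (0,1):
    g=(lambda p:res(np.r_[p[:4],np.radians(20)]))
    r=least_squares(g,[.4,.15,.01,-.15])
    print('plate',r.x,np.degrees(r.x[3]),abs(r.fun).max(),np.sqrt((r.fun**2).mean()))
    print(proj('top',[pts(np.r_[r.x,np.radians(20)])[1](-.004,b,0) for b in(.055,-.055)]));print('topmid',pts(np.r_[r.x,np.radians(20)])[1](0,0,.15));break
a,b=atz('top',(359.2,119.8),.013),atz('top',(406.7,129),.013);print('strip',a,b,(a+b)/2,np.linalg.norm(a-b),np.degrees(np.arctan2(*(a-b)[:2])))
C=[atz('top',q,.01) for q in[(353.5,97.5),(410.5,108),(395.6,194.6),(338,184)]];print(C,np.mean(C,0));
d1=(C[0]+C[1]-C[2]-C[3])/2;d2=(C[0]+C[3]-C[1]-C[2])/2;print('yaw',np.degrees([np.arctan2(d1[1],d1[0]),np.arctan2(-d2[0],d2[1])]),np.linalg.norm(d1),np.linalg.norm(d2),'slot',np.mean(C,0)+.05*d1/np.linalg.norm(d1))
E
```

```text
(array([0.52798249, 0.19025568, 0.15484372]), np.float64(0.00015460323158447397))
(array([0.51284963, 0.08378758, 0.15289418]), np.float64(0.0030171118104190156))
(array([0.52253798, 0.19063919, 0.1500504 ]), np.float64(0.00022880982123383531))
(array([0.50670545, 0.0856476 , 0.14960202]), np.float64(0.003760555148107838))
plate [ 0.46706412  0.14505768  0.01067436 -0.14639398] -8.387756961252926 1.3398657955535782 0.8117962098731782
[[181.99778303 178.91389686]
 [231.04888237 187.43502823]]
topmid [0.51781838 0.13757402 0.15162826]
strip [ 0.61427712 -0.18819474  0.013     ] [ 0.59631023 -0.29384784  0.013     ] [ 0.60529367 -0.24102129  0.013     ] 0.10716989438540134 9.651134735025769
[array([ 0.66580597, -0.17534205,  0.01      ]), array([ 0.64522483, -0.3030312 ,  0.01      ]), array([ 0.44943504, -0.27055157,  0.01      ]), array([ 0.46949931, -0.1436767 ,  0.01      ])] [ 0.55749129 -0.22315038  0.01      ]
yaw [-9.29099412 -9.0716601 ] 0.1986543494741644 0.1288942242296357 slot [ 0.60683534 -0.23122282  0.01      ]
```

The candidates are the square plate at (203,163) in the top view, the arched plate at (143,155) and the red arched look-alike at (133,257). I choose the one at (203,163): the close crop shows square corners and a straight top edge. The empty slot is the far one, with the black strip from (359,120) to (407,129). I'm moving over now.

Request:
send_rows([
  [[0,0.02,0.053,0.01,0.128],[0,0.04,0.106,0.02,0.256],[0,0.06,0.159,0.03,0.384],[0,0.08,0.212,0.04,0.512],[0,0.1,0.265,0.05,0.64],[0,0.12,0.318,0.06,0.768],[0,0.14,0.371,0.06,0.896],[0,0.16,0.424,0.06,1.024]],
], grip_force=30)

```text
t: 1.1
tcp_pos: [0.4018, -0.1506, 0.2914]
tool_rot: [0.052, 0.705, -0.052, 0.705]
force: [0.9, -0.7, -0.2]
finger_gap: 1.0
```

Request:
send_rows([
  [[0,0.02,0.052,0,0],[0,0.04,0.104,0,0],[0,0.06,0.156,0,0],[0,0.08,0.208,0,0],[0,0.1,0.26,0,0],[0,0.11,0.289,-0.02,0],[0,0.11,0.289,-0.04,0],[0,0.11,0.289,-0.04,0]],
])

```text
t: 2.1
tcp_pos: [0.51, 0.137, 0.2495]
tool_rot: [0.052, 0.707, -0.053, 0.703]
force: [0.1, -0.2, -0.0]
finger_gap: 1.001
```

```bash
python3 - <<'E'
from h import *
for n in("side","top"):
    im=manip.snapshot(n); cv2.imwrite(f"pics/{n}1.png",im[:,:,::-1])
s=manip.sense();print(s['tcp_pos'],s['q'])
crop("pics/side1.png","pics/e1.png",230,90,100,110,5)
crop("pics/side1.png","pics/e2.png",340,180,100,90,7)
E
```

```text
[0.51154992 0.13641646 0.25142823] [ 4.93971362e-02  3.74191701e-01  1.64748646e+00 -3.28058658e-05
  1.12024731e+00  1.99700799e-01]
```

View pics/e1.png

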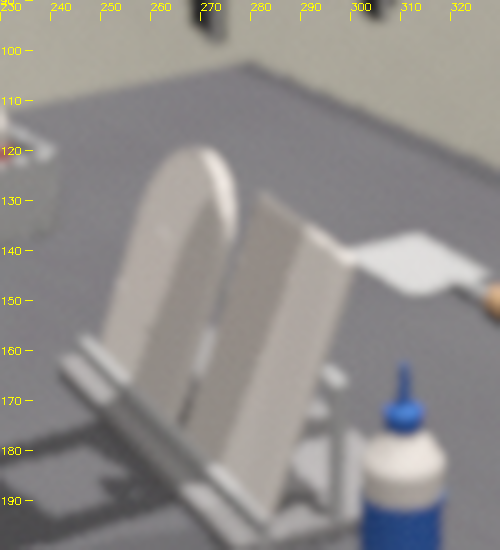

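View pics/e2.png

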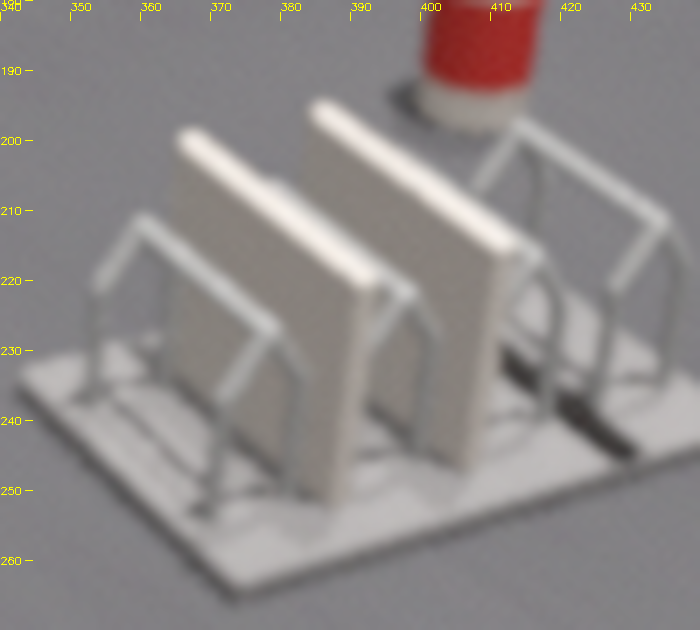

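View pics/top1.png

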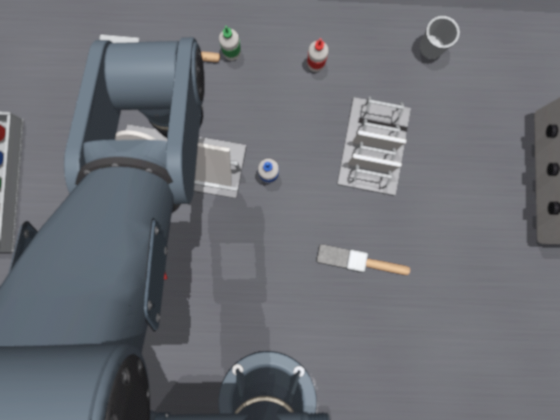

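```bash
python3 - <<'E'
from h import *
print(tri((406.7,129),(428,245.5)))
print(atz('side',(428,245.5),.013))
s=np.array([.6053,-.241,.013]);a=np.radians(-9.3);w=np.array([-np.sin(a),np.cos(a),0]);n=np.array([np.cos(a),np.sin(a),0])
print(proj('side',[s-w*.055+n*.006,s-w*.055-n*.006,s-w*.055]),proj('top',[s-w*.055,s+w*.055]))
# rack corner near z=.01
print('corner',tri((395.6,194.6),(373,264)),tri((338,184),(342,233)))
s=manip.sense();t=s['tcp_pos'];print(t);nn=np.array([.9999,0,0])
print(proj('side',[t]))
crop("pics/side1.png","pics/e3.png",225,50,110,100,6)
E
```

```text
(array([ 0.59535428, -0.2930718 ,  0.00905913]), np.float64(0.004988959214106884))
[ 0.58759551 -0.29570188  0.013     ]
[[432.60099765 243.44407116]
 [428.3784824  244.77716501]
 [430.49472321 244.10913343]] [[407.34347549 128.97268186]
 [358.53741852 119.8215233 ]]
corner (array([ 0.44836733, -0.27010119,  0.0068629 ]), np.float64(0.003634571193148279)) (array([ 0.46903775, -0.14335722,  0.0088453 ]), np.float64(0.0015173607301075156))
[0.51154992 0.13641646 0.25142823]
[[288.96986654  99.32364097]]
```

View pics/e3.png

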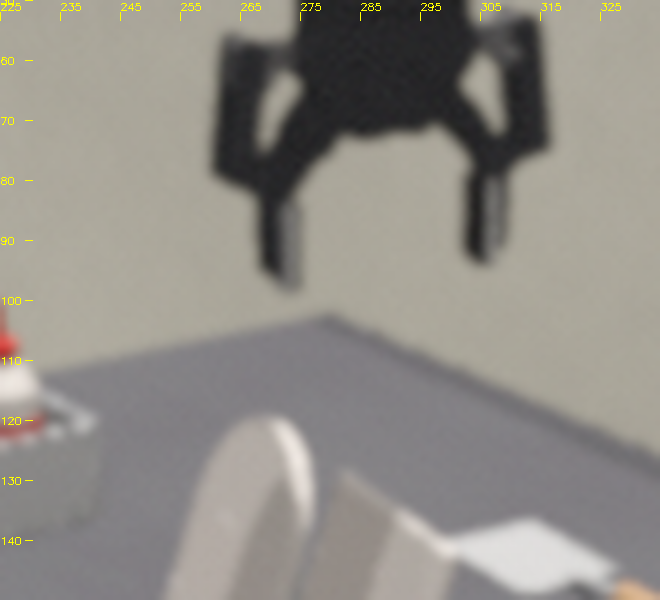

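Request:
send_rows([
  [[0,0,0.002,-0.05,0],[0,0,0.002,-0.09,0],[0,0,0.002,-0.115,0],[0,0,0.002,-0.134,0],[0,0,0.002,-0.134,0]],
])

```text
t: 2.82
tcp_pos: [0.5114, 0.138, 0.117]
tool_rot: [0.053, 0.706, -0.053, 0.705]
force: [-0.0, 0.3, -0.0]
finger_gap: 1.001
```

```bash
python3 - <<'E'
from h import *
im=manip.snapshot("side"); cv2.imwrite("pics/side2.png",im[:,:,::-1])
crop("pics/side2.png","pics/f1.png",230,70,110,130,5)
E
```

```text
(no output)
```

View pics/f1.png

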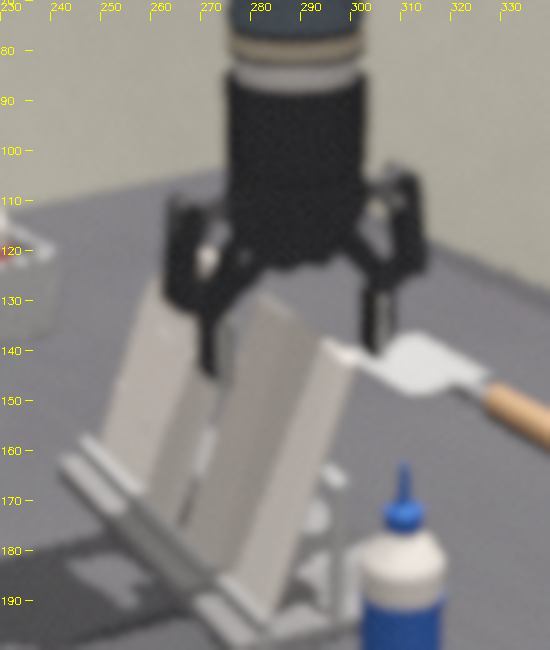

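Request:
send_rows([
  [[0.55,0,0,0,0],[0.55,0,0,0,0],[0.6,0,0,0,0]],
], grip_force=20)

```text
t: 3.25
tcp_pos: [0.512, 0.1386, 0.118]
tool_rot: [0.053, 0.705, -0.053, 0.706]
force: [1.0, 0.1, -0.0]
finger_gap: 0.401
```

Request:
send_rows([
  [[0.6,-0.008,0.001,0,0],[0.62,-0.014,0.002,0,0],[0.66,-0.02,0.003,0,0],[0.7,-0.026,0.004,0,0],[0.74,-0.032,0.005,0,0],[0.78,-0.038,0.006,0,0],[0.8,-0.044,0.0065,0,0],[0.8,-0.044,0.0065,0,0]],
])

```text
t: 4.25
tcp_pos: [0.4668, 0.1452, 0.1173]
tool_rot: [0.053, 0.705, -0.053, 0.705]
force: [0.3, 0.0, -0.9]
finger_gap: 0.202
```

```bash
python3 - <<'E'
from h import *
im=manip.snapshot("side"); cv2.imwrite("pics/side3.png",im[:,:,::-1])
crop("pics/side3.png","pics/g1.png",230,70,110,130,5)
E
```

```text
(no output)
```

View pics/g1.png

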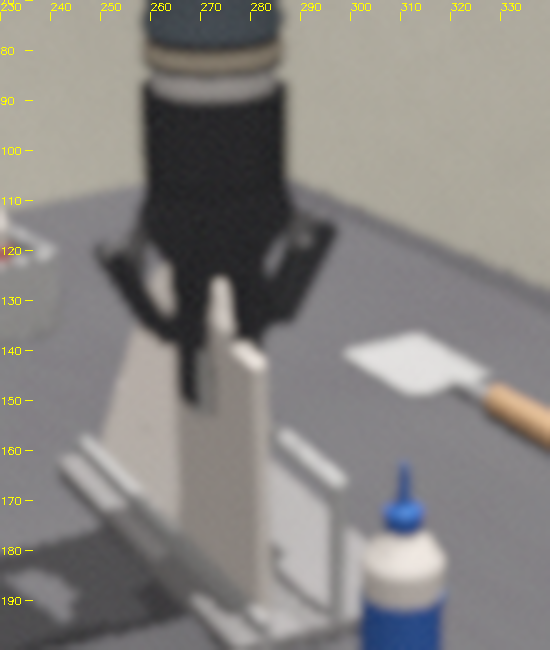

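The plate is now upright between the pads, with its right edge running from (281,143) to (282,192), and it has left the bar. Next I close at 60 N.

Request:
send_rows([
  [[1,0,0,0,0],[1,0,0,0,0],[1,0,0,0,0],[1,0,0,0,0]],
], grip_force=60)

```text
t: 4.8
tcp_pos: [0.468, 0.1451, 0.1175]
tool_rot: [0.053, 0.705, -0.053, 0.705]
force: [0.3, 0.6, 2.6]
finger_gap: 0.084
```

Request:
send_rows([
  [[1,0,0,0.01,0],[1,0,0,0.025,0],[1,0,0,0.06,0],[1,0,0,0.11,0],[1,0,0,0.15,0],[1,0,0,0.15,0]],
])

```text
t: 5.55
tcp_pos: [0.4692, 0.1453, 0.2707]
tool_rot: [0.053, 0.702, -0.053, 0.708]
force: [1.1, -0.1, -1.9]
finger_gap: 0.087
```

```bash
python3 - <<'E'
from h import *
im=manip.snapshot("side"); cv2.imwrite("pics/side4.png",im[:,:,::-1])
crop("pics/side4.png","pics/i1.png",220,50,120,150,4)
print(manip.sense()['tcp_pos'])
E
```

```text
[0.46772088 0.14516074 0.26864428]
```

View pics/i1.png

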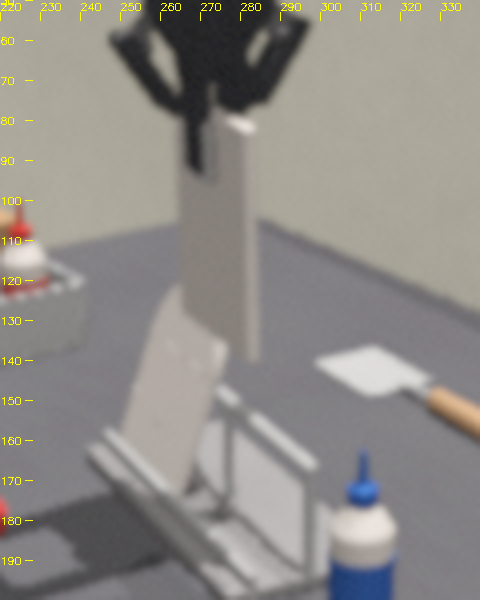

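Request:
send_rows([
  [[1,0.015,-0.035,0.01,0],[1,0.03,-0.085,0.02,0],[1,0.05,-0.14,0.02,0],[1,0.07,-0.2,0.02,0],[1,0.09,-0.255,0.02,-0.005],[1,0.11,-0.31,0.02,-0.01],[1,0.13,-0.36,0.01,-0.014],[1,0.137,-0.386,0,-0.014]],
])

```text
t: 6.6
tcp_pos: [0.604, -0.2432, 0.2643]
tool_rot: [0.059, 0.706, -0.058, 0.703]
force: [-0.4, 0.1, -1.5]
finger_gap: 0.083
```

Request:
send_rows([
  [[1,0,0,-0.02,0],[1,0,0,-0.03,0],[1,0,0,-0.03,0]],
])

```text
t: 6.98
tcp_pos: [0.6034, -0.2394, 0.2355]
tool_rot: [0.058, 0.706, -0.057, 0.703]
force: [-0.1, -0.7, -0.8]
finger_gap: 0.087
```

```bash
python3 - <<'E'
from h import *
for n in("side","top"):
    im=manip.snapshot(n); cv2.imwrite(f"pics/{n}5.png",im[:,:,::-1])
crop("pics/side5.png","pics/j1.png",330,110,130,140,4)
crop("pics/top5.png","pics/j2.png",320,60,120,110,5)
print(manip.sense()['tcp_pos'])
E
```

```text
[ 0.60467344 -0.24011198  0.23761972]
```

View pics/j1.png

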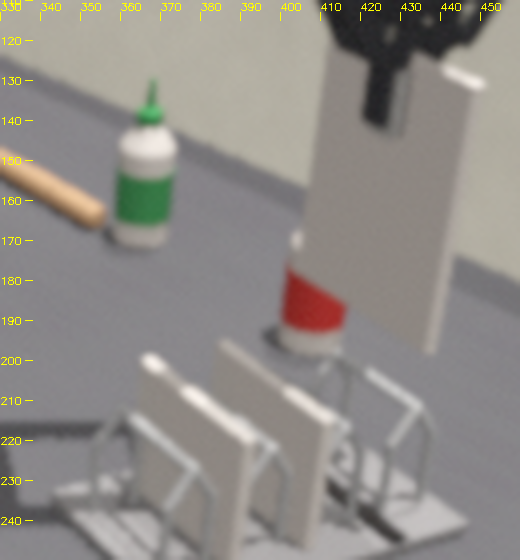

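View pics/j2.png

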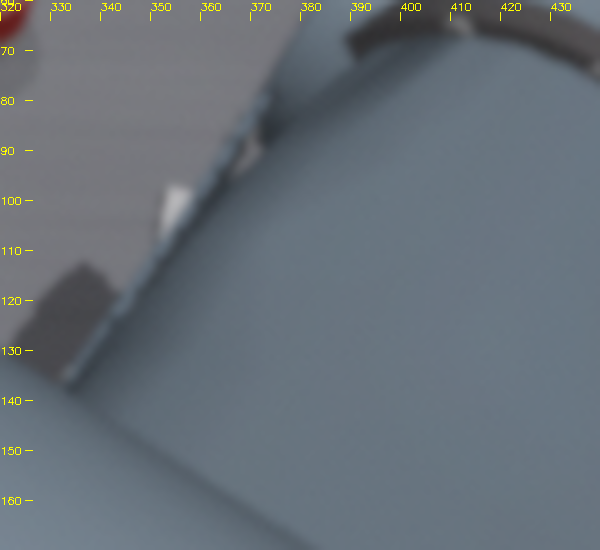

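```bash
python3 - <<'E'
from h import *
crop("pics/side5.png","pics/k1.png",400,115,60,90,7)
crop("pics/side5.png","pics/k2.png",390,190,60,60,10)
t=manip.sense()['tcp_pos'];a=np.radians(-9.3);w=np.array([-np.sin(a),np.cos(a),0]);n=np.array([np.cos(a),np.sin(a),0]);k=np.array([0,0,1])
for z in(-.107,.043):
  print(z,proj('side',[t+n*i*.004+w*j*.055+k*z for j in(-1,1) for i in(-1,1)]).round(1).tolist())
E
```

```text
-0.107 [[437.1, 198.2], [440.1, 197.4], [404.2, 177.3], [407.0, 176.6]]
0.043 [[449.4, 130.1], [452.6, 129.5], [412.8, 113.7], [415.8, 113.2]]
```

View pics/k1.png

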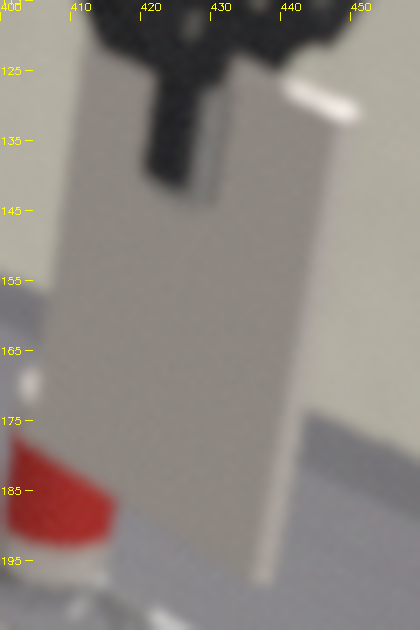

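View pics/k2.png

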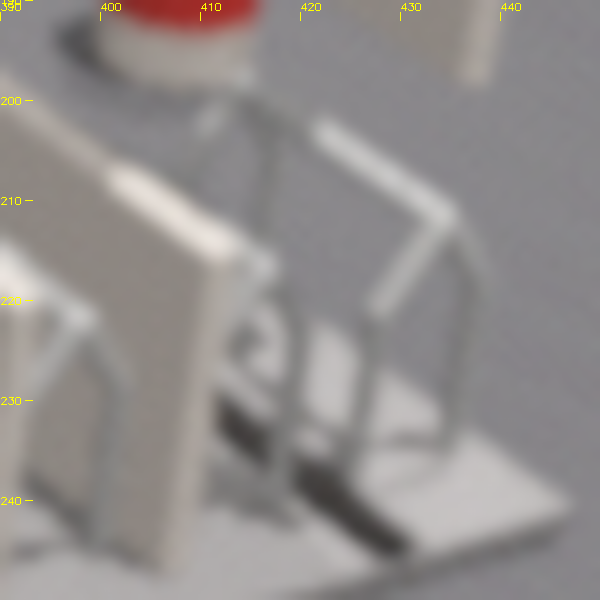

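Request:
send_rows([
  [[1,0.0005,-0.001,-0.03,0],[1,0.0005,-0.001,-0.06,0],[1,0.0005,-0.001,-0.075,0],[1,0.0005,-0.001,-0.085,0],[1,0.0005,-0.001,-0.095,0],[1,0.0005,-0.001,-0.1,0],[1,0.0005,-0.001,-0.1,0]],
])

```text
t: 7.95
tcp_pos: [0.6051, -0.2419, 0.1373]
tool_rot: [0.058, 0.705, -0.058, 0.705]
force: [-0.0, -0.5, -1.2]
finger_gap: 0.085
```

```bash
python3 - <<'E'
from h import *
im=manip.snapshot("side"); cv2.imwrite("pics/side6.png",im[:,:,::-1])
crop("pics/side6.png","pics/l1.png",380,170,70,85,7)
print(manip.sense()['tcp_pos'],manip.sense()['force'])
E
```

```text
[ 0.60528369 -0.24208103  0.13760868] [-0.53210069 -0.14274063 -1.45147452]
```

View pics/l1.png

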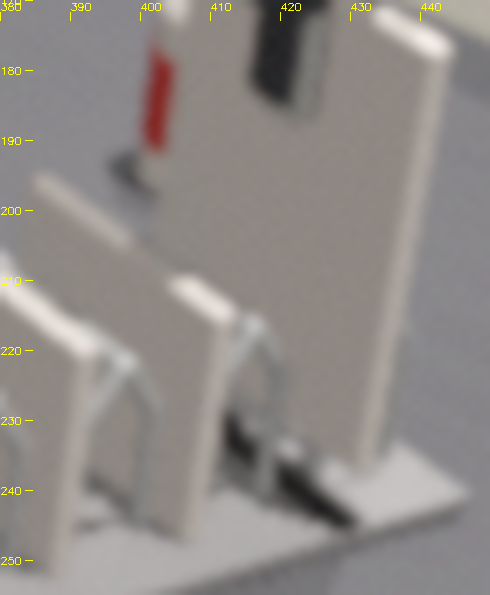

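Request:
send_rows([
  [[1,0,0,-0.004,0],[1,0,0,-0.008,0],[1,0,0,-0.011,0],[1,0,0,-0.013,0],[1,0,0,-0.015,0],[1,0,0,-0.015,0]],
])

```text
t: 8.75
tcp_pos: [0.605, -0.2419, 0.1221]
tool_rot: [0.058, 0.705, -0.058, 0.705]
force: [0.3, -0.0, -0.9]
finger_gap: 0.085
```

Request:
send_rows([
  [[1,0,0,-0.001,0],[1,0,0,-0.002,0],[1,0,0,-0.002,0]],
])

```text
t: 9.12
tcp_pos: [0.605, -0.2419, 0.1202]
tool_rot: [0.058, 0.705, -0.058, 0.705]
force: [-0.6, 0.3, -1.0]
finger_gap: 0.084
```

Request:
send_rows([
  [[1,0,0,-0.001,0],[1,0,0,-0.002,0],[1,0,0,-0.002,0]],
])

```text
t: 9.5
tcp_pos: [0.6052, -0.242, 0.1185]
tool_rot: [0.058, 0.705, -0.058, 0.705]
force: [-0.6, -0.4, -0.0]
finger_gap: 0.085
```

```bash
python3 - <<'E'
from h import *
im=manip.snapshot("side"); cv2.imwrite("pics/side7.png",im[:,:,::-1])
crop("pics/side7.png","pics/m1.png",380,180,70,75,8)
s=manip.sense();print(s['tcp_pos'],s['force'])
E
```

```text
[ 0.60519837 -0.24200347  0.11853009] [ 0.83046422 -0.10823328  0.05985246]
```

View pics/m1.png

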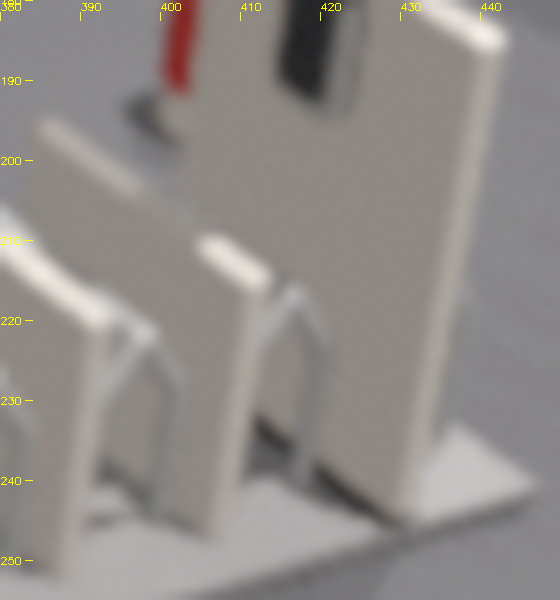

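Request:
send_rows([
  [[1,0,0,-0.0005,0],[1,0,0,-0.001,0],[1,0,0,-0.001,0]],
])

```text
t: 9.93
tcp_pos: [0.6053, -0.242, 0.1185]
tool_rot: [0.058, 0.704, -0.058, 0.705]
force: [-0.6, 0.3, 6.9]
finger_gap: 0.081
```

Request:
send_rows([
  [[1,0,0,0.0005,0],[0.85,0,0,0.0005,0],[0.75,0,0,0.0005,0],[0.6,0,0,0.0005,0],[0.6,0,0,0.0005,0]],
])

```text
t: 10.55
tcp_pos: [0.605, -0.2419, 0.1176]
tool_rot: [0.058, 0.705, -0.058, 0.705]
force: [-0.1, 0.0, 0.4]
finger_gap: 0.405
```

```bash
python3 - <<'E'
from h import *
im=manip.snapshot("side"); cv2.imwrite("pics/side8.png",im[:,:,::-1])
crop("pics/side8.png","pics/n1.png",380,160,80,95,6)
s=manip.sense();print(s['tcp_pos'],s['force'],s['finger_gap'])
E
```

```text
[ 0.60500978 -0.24188794  0.11759323] [ 0.32094489  0.70574919 -0.41446954] 0.3999498485008232
```

View pics/n1.png

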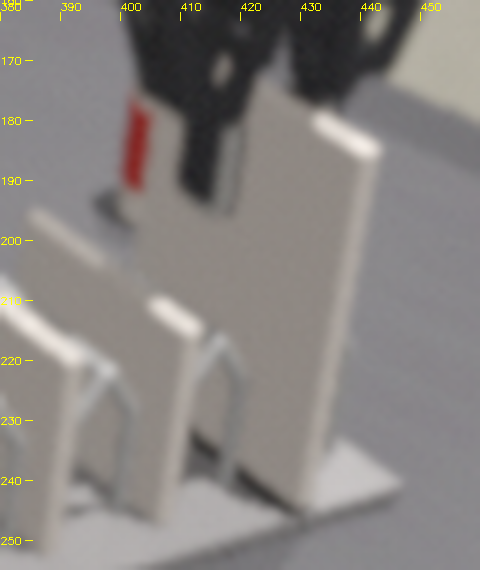

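Request:
send_rows([
  [[0.3,0,0,0.002,0],[0.0,0,0,0.005,0],[0,0,0,0.015,0],[0,0,0,0.04,0],[0,0,0,0.09,0],[0,0,0,0.14,0],[0,-0.03,0.05,0.15,0],[0,-0.06,0.1,0.15,0]],
])

```text
t: 11.6
tcp_pos: [0.5454, -0.1416, 0.2703]
tool_rot: [0.058, 0.703, -0.059, 0.706]
force: [1.1, 0.3, 0.6]
finger_gap: 0.998
```

Request:
send_rows([
  [[0,-0.03,0.05,0,0],[0,-0.06,0.1,0,0],[0,-0.08,0.15,0,0],[0,-0.1,0.2,0,0],[0,-0.1,0.25,0,0],[0,-0.1,0.25,0,0],[0,-0.1,0.25,0,0]],
])

```text
t: 12.48
tcp_pos: [0.4453, 0.1079, 0.2684]
tool_rot: [0.057, 0.704, -0.058, 0.705]
force: [0.3, -0.2, 0.3]
finger_gap: 1.002
```

```bash
python3 - <<'E'
from h import *
for n in("side","top"):
    im=manip.snapshot(n); cv2.imwrite(f"pics/{n}9.png",im[:,:,::-1])
crop("pics/side9.png","pics/o1.png",340,150,110,110,5)
crop("pics/top9.png","pics/o2.png",330,80,90,115,5)
s=manip.sense();print(s['tcp_pos'],s['force'],s['finger_gap'])
E
```

```text
[0.44542315 0.10708742 0.26806371] [ 0.38962065 -0.44118433  0.06445135] 1.002279612295553
```

View pics/o1.png

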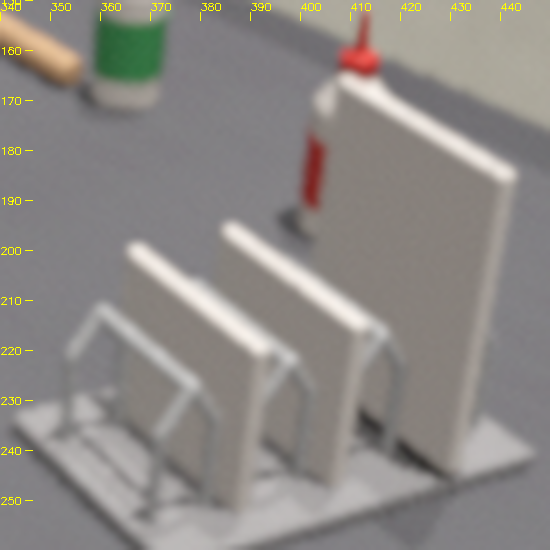

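View pics/o2.png

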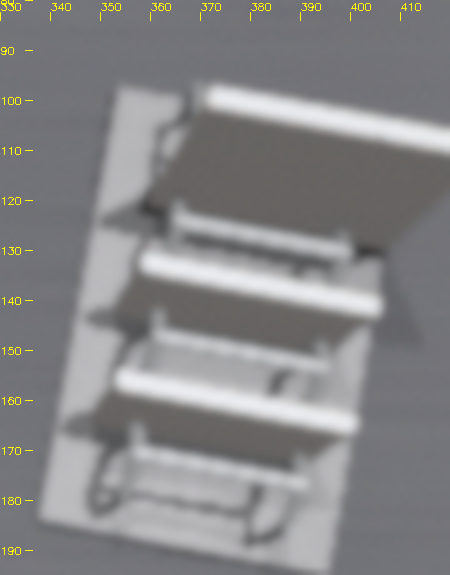

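View pics/side9.png

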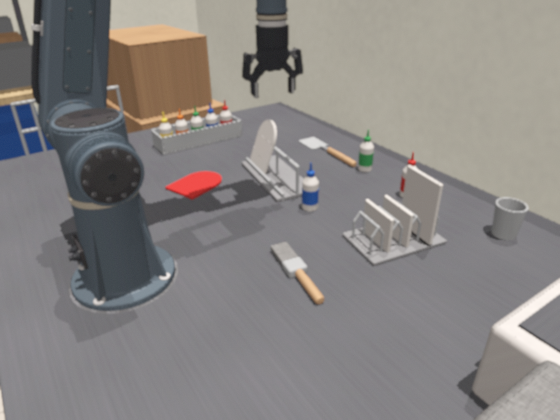

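```bash
python3 - <<'E'
from h import *
s=np.array([.6053,-.241,.013]);a=np.radians(-9.3);w=np.array([-np.sin(a),np.cos(a),0]);n=np.array([np.cos(a),np.sin(a),0])
T=[s+w*j*.055+n*i*.004+[0,0,.15] for j in(1,-1) for i in(1,-1)]
print(proj('top',T).round(1).tolist(),proj('side',T).round(1).tolist())
crop("pics/top9.png","pics/p.png",365,85,70,40,11)
L,R=atz('top',(371.3,99),.163),atz('top',(427,109.5),.163);print(L,R,(L+R)/2)
E
```

```text
[[371.0, 97.1], [370.3, 101.1], [427.4, 107.7], [426.7, 111.7]] [[409.3, 163.8], [406.5, 164.4], [443.2, 183.7], [440.2, 184.5]]
[ 0.61446564 -0.1878983   0.163     ] [ 0.59673878 -0.29515637  0.163     ] [ 0.60560221 -0.24152734  0.163     ]
```

View pics/p.png

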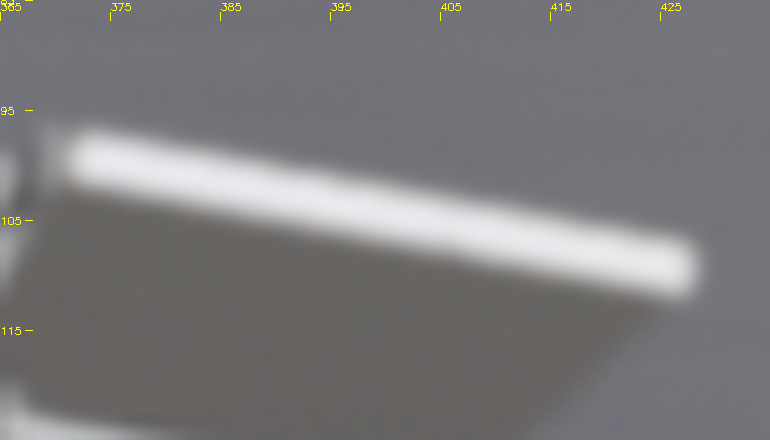

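The plate's top edge runs from (371.5,99.5) to (428,109.5). That is within about a pixel of the projection for an upright plate centred on the strip. The arched plate is still leaning and the arm is clear, so I'm handing in.

```bash
python3 -c "
from station import manip
print(manip.sign_off())"
```

```text
the job is handed in; nothing more can be done
None
```

The square-cornered plate is standing upright in the far slot of the rack, the only empty one, on the black strip. I handed the job in at about 12.6 s of the 43 s allowed.

- **Method:** The tool could only turn about the vertical, so I did not draw the plate out along its lean. I straddled its top, tipped it upright against the stand's lip with the fingers part closed, gripped it at 60 N and lifted it straight up. I lowered it until the strip pushed back with about 7 N, then eased off and let go.
- **Placement:** After release, the top view put the plate's top edge within about 1 px of an upright, strip-centred plate. Its centre read (0.606, -0.242) against the strip's (0.605, -0.241), so it is about 1 mm off.
- **Arched plate and arm:** The arched plate is still leaning on the stand and nothing else looks disturbed. The gripper is clear of everything, and wrist force readings near 0 N confirm it.
- **Disagreements:** The side and top cameras differed by up to about 5 mm on some points. The strip lies about 10 mm off the rack's centre along the slot, so I centred the plate on the strip itself.

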